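Shelve the jars and tins by height under the shed's overheads

TASK

Put every jar and tin from the bench away in the racks by height: the tall ones in the tall tier, the mid-height ones in the middle tier and the low ones in the low tier, so that each stands in the lowest space it fits. Stand each upright on its board, clear of the lip, pushed in until at least half of it is under the overhead. They are thin-walled, so handle them gently (no more than 20 N per finger, and do not press them hard onto the boards), and leave the trowel and measuring cup where they are.

Things in the scene. Friction and masses are not known exactly. Their poses are not given: they have to be found in the camera images.
- green_jar: Tall green plastic jar with a twist cap, 62 mm diameter, 125 mm high, about 220 g, straight-sided enough to grip anywhere around its body. Origin: centre of its underside, z up along its axis. Thin-walled: more than 20 N per finger (40 N for the two together) cracks it. Reads None when absent.
- amber_jar: Tall brown glass jar with a black cap, 60 mm diameter, 120 mm high, about 280 g, straight-sided enough to grip anywhere around its body. Origin: centre of its underside, z up along its axis. Thin-walled: more than 20 N per finger (40 N for the two together) cracks it. Reads None when absent.
- clay_jar: Mid-height brown clay jar with a lid and small knob, 62 mm diameter, 85 mm high, about 280 g, straight-sided enough to grip anywhere around its body. Origin: centre of its underside, z up along its axis. Thin-walled: more than 20 N per finger (40 N for the two together) cracks it. Reads None when absent.
- steel_tin: Mid-height plain steel tin, 60 mm diameter, 82 mm high, about 200 g, straight-sided enough to grip anywhere around its body. Origin: centre of its underside, z up along its axis. Thin-walled: more than 20 N per finger (40 N for the two together) cracks it. Reads None when absent.
- flat_tin: Flat aluminium tin, 62 mm diameter, 46 mm high, about 120 g, straight-sided enough to grip anywhere around its body. Origin: centre of its underside, z up along its axis. Thin-walled: more than 20 N per finger (40 N for the two together) cracks it. Reads None when absent.
- squat_jar: Squat clear glass jar with a dark lid, 60 mm diameter, 50 mm high, about 160 g, straight-sided enough to grip anywhere around its body. Origin: centre of its underside, z up along its axis. Thin-walled: more than 20 N per finger (40 N for the two together) cracks it. Reads None when absent.
- tall_rack: Fixed wooden rack, one tier (the tall tier) under a corrugated roof, on two concrete blocks; left or right of the other rack. Origin: bench level under its middle; x into the rack (away from the robot), y left. 254 mm wide, 230 mm free between side planks (these from x = -10 mm back). Boards 12 mm thick with a lip 6 mm high, 6 mm deep along the front edge. Open at the front; a 25 mm slat at the back.
- double_rack: Fixed wooden rack with two tiers, one above the other, under a corrugated roof; origin, axes, width, side planks, lips and slats as for the tall rack. The lower is the middle tier; its overhead is the upper board, which is also the floor of the upper, low tier, whose overhead is the roof. Each overhead starts further back than the floor under it.
- tall_tier (a point): Point on the tall tier's floor right below the middle of the front edge of its overhead (the roof, 12 mm thick over its ribs); rack's axes (x into the rack, y left). At x = -57 mm in the rack, 130 mm above the bench. Clearance 145 mm. Floor from 31 mm in front of the point (lip included) to 127 mm behind it (slat).
- middle_tier (a point): The same point for the middle tier (lower tier of the double rack). At x = -57 mm in the rack, 130 mm above the bench. Clearance 105 mm. Floor from 31 mm in front of the point (lip included) to 127 mm behind it.
- low_tier (a point): The same point for the low tier (upper tier of the double rack). At x = -26 mm in the rack, 247 mm above the bench. Clearance 78 mm. Floor from 31 mm in front of the point (lip included) to 96 mm behind it.
- trowel: Bystander: steel trowel with wooden handle, 280 mm long, lying along x to the right of the work. Origin near its middle.
- measuring_cup: Bystander: steel measuring cup lying on its side, 72 mm across, with its flat handle pointing left, to the left of the work. Origin under its middle.
Things that resemble listed ones, but are neither listed nor needed, are in the scene too. Leave any purple or turquoise look-alike of the steel_tin alone.

How it is judged:
By the outcome, as a careful person would: the job done as asked, in the order asked, and still so for the second after the job is handed in, with the robot touching nothing.
Of green_jar, amber_jar, clay_jar, steel_tin, flat_tin, squat_jar only 5 to 6 are there at a start; the rules pass over those that are not, and their reading is None.
At some moment in a run one of flat_tin, squat_jar may be knocked a few centimetres aside while the robot is not near it.
It also fails if it takes over 210 s, if anything falls off the work surface, if the arm or the gripper's body presses on something with over 40 N, if the wrist force passes 120 N, or if a joint passes its speed limit or range.

ROBOT

A 6-joint arm with a two-finger parallel gripper is mounted at the origin on the work surface. World frame = base frame: x ahead of the robot, y to its left, z up, the work surface at z = 0. Lengths are in mm, angles in degrees, forces in N, time in s.
With the tool pointing down it reaches from about 325 to 775 mm from the base axis. Payload 5.5 kg.
Tool frame: the origin (TCP) lies at the very end of the fingers, on their centre line; the grasp point (between the pads) lies 19 mm behind it; z points along the fingers, y is the line along which they close (so a half turn about z gives the same grasp; the last joint's range is limited). The gripper opens to 88 mm and grips with 3 to 60 N. Pads are 20 mm wide; open, the fingers measure 115 mm over their backs; the gripper's body (75 mm by 178 mm) begins 61 mm behind the grasp point.
Start: joints at [70.262, 5.22, 70.514, -0, 104.267, -3.249], TCP at [170.31, 575.335, 222.631] pointing down, gripper open.
Joint ranges: [-164.24, 164.24], [-49.07, 125.15], [9.68, 141.18], [-86.29, 266.29], [3.28, 154.24], [-151.56, 151.56]. Speed limits (degrees/s): [147.25, 147.25, 172.46, 180, 180, 180].

INTERFACE

Orientations are given as [roll, pitch, yaw] about the fixed x, y, z axes, in that order (R = Rz(yaw) Ry(pitch) Rx(roll)).
In Python, from bench import r, move_gripper, cams, finish_job gives the robot as it stands. Calls block until the motion is done:
- r.move_to(position, orientation): joint-space move of the TCP to a pose.
- r.move_linear(position, ori=None, rate=150, force_limit=None): straight line of the TCP; ori=None keeps the orientation; rate is the mean speed in mm/s. With force_limit (N) it stops when the force on the tool has changed by that much, and returns True; else False.
- r.movej(angles): joint-space move.
- move_gripper(opening, force=None): opening from 0.0 (shut) to 1.0 (fully open); force is the grip in N (None keeps the last); returns when the fingers have stopped.
- r.dwell(seconds).
- r.ik(position, orientation): joint angles nearest the present ones, or None.
- r.get_obs(): the state.
- cams.snapshot(name): name is "scene" or "top" or "wrist"; returns a dict with "frame" (384x512x3 uint8, blue, green, red), "vertical_fov" (degrees; the focal length in pixels is half the picture's height over the tangent of half this angle, whatever the lens; pixels are square), "cx", "cy" (the principal point, pixels), "k1" (the pictures are not rectified: a ray, as slopes to the right and down, at radius r is drawn at 1 + k1 r^2 times it, then the intrinsics apply), "R" (3x3) and "t" (3): a world point X has camera coordinates R X + t; the wrist camera has in their place "mount" (4x4, takes a point from camera to tool coordinates, whose origin is the TCP and whose axes are the flange's). Camera axes: x right, y down, z forward; pixel columns grow to the right and rows downward; lengths in mm; the calibration is good to about 2 mm. A picture is of the moment at which its call begins: read the wrist's pose just before it. There is no depth.
A pose or a line that the arm cannot do raises r.MotionError and nothing moves.
- finish_job(): hands the job in; it is judged then, once.
The state is a dict: "time": time; "joint_pos": joint angles; "joint_vel": joint speeds; "joint_efforts": joint torques, N m; "eef_pos": TCP position; "tool_rot": TCP orientation; "wrist_force": force on the tool from outside, world axes, zero at the start; "wrist_torque": the same for the moment, N m; "grip_width": opening from 0.0 (shut) to 1.0 (fully open); "finger_force": force on a finger pad.
Only numpy, scipy, OpenCV 4.12 (cv2) and the standard library are available. Lean on these libraries where they do the work, as an engineer would, in place of code of your own. Each camera call takes 0.05 s, during which the arm holds its last target. There are 200 camera calls.

## Working session

There is one attempt and no reset: what is moved stays moved. The work goes in short steps, each a Python script; the robot and the scene stay as the last script left them, time stands still between calls to the robot, and variables do not carry over. Pictures are saved under pics/ and viewed, at most 14 in all, crops included, and the job is handed in when it is done.

```bash
ls; mkdir -p pics
python3 - <<'E'
from bench import r,cams
import cv2,numpy as np
for n in("scene","top"):
    s=cams.snapshot(n);cv2.imwrite(f"pics/{n}0.png",cv2.resize(s["frame"],None,fx=1.5,fy=1.5))
    print(n,s["vertical_fov"],s["cx"],s["cy"],s["k1"],-np.array(s["R"]).T@s["t"])
E
```

```text
pics
scene 46.30275790608645 259.62489451534344 191.76720054552865 -0.15720339719080578 [ 610.0954216  -717.84938171 1526.36402143]
top 47.6701411551848 258.86532947457886 183.91687040957842 0.005075715313383678 [ 3.76568709e+02 -1.21551303e+00  1.68111379e+03]
```

View pics/scene0.png

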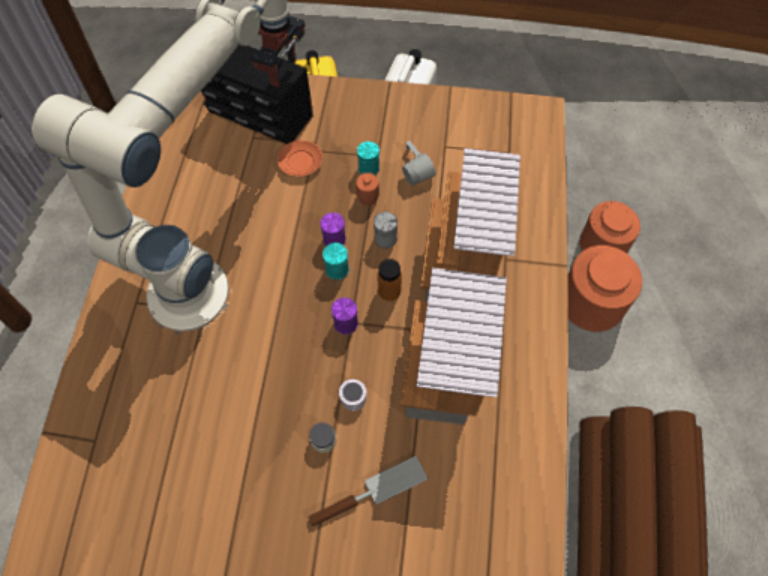

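View pics/top0.png

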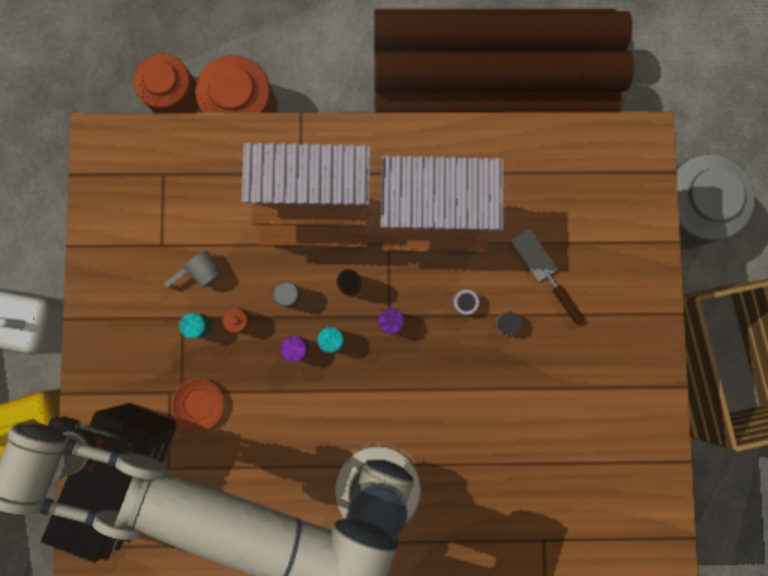

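The candidates below are listed by pixel in the 1.5x top view.
- **clay_jar:** (235,320). The terracotta saucer at (200,403) and the big pots off the table are not it.
- **steel_tin:** (286,294). The purple tins at (293,348) and (391,321), and the turquoise tins at (193,325) and (330,340), are look-alikes to leave alone. The measuring cup is at (203,268).
- **amber_jar:** (348,282), with a black cap.
- **flat_tin / squat_jar:** the white ring at (466,302) and the dark lid at (510,323).

There is no green jar. The double rack is on the left, with two boards showing, and the tall rack is on the right. I'll check these in close crops.

Run:
```python
from bench import r,cams
import cv2,numpy as np
s=cams.snapshot("top")["frame"];cv2.imwrite("pics/topc.png",cv2.resize(s[88:248,100:400],None,fx=2.6,fy=2.6,interpolation=cv2.INTER_CUBIC))
s=cams.snapshot("scene")["frame"];cv2.imwrite("pics/scenec.png",cv2.resize(s[90:310,180:360],None,fx=2.7,fy=2.7,interpolation=cv2.INTER_CUBIC))
print(np.round(cams.snapshot("wrist")["mount"],3)); o=r.get_obs();print(o["tool_rot"],o["eef_pos"],o["time"])
```

```text
[[  -0.      -0.969   -0.246   67.22 ]
 [   1.      -0.       0.      -1.042]
 [  -0.      -0.246    0.969 -161.921]
 [   0.       0.       0.       1.   ]]
[-1.79949076e+02 -2.16301701e-03  1.63508259e+02] [170.2741868  575.20979167 222.11335767] 0.25
```

View pics/topc.png

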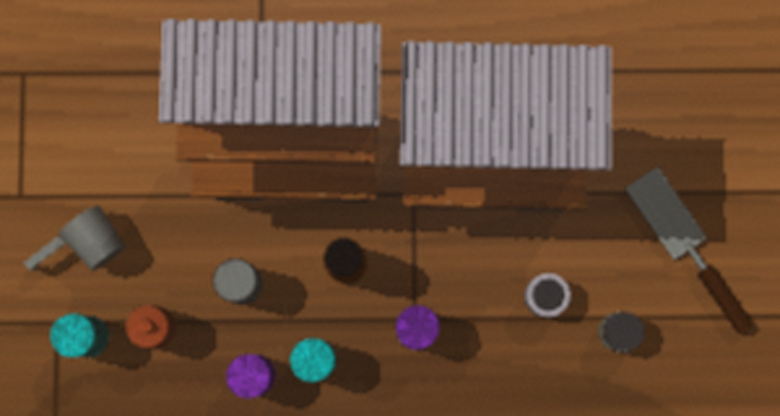

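View pics/scenec.png

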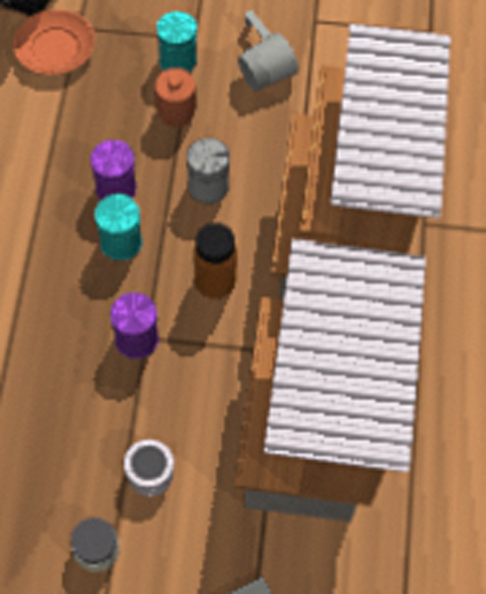

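The crops confirm it. The flat tin is the white ring with a low aluminium side at scene crop (148,465). The squat jar, clear glass with a dark lid, is at (95,545). Clay is at (175,95), steel at (208,170) and amber at (215,260). Next I turn these into positions from both cameras.

```bash
cat > h.py <<'E'
from bench import r,move_gripper,cams,finish_job
import cv2,numpy as np
from scipy.spatial.transform import Rotation as Ro
def ray(s,u,v):
    f=192/np.tan(np.radians(s["vertical_fov"]/2))
    d=np.array([(u-s["cx"])/f,(v-s["cy"])/f]);p=d.copy()
    for _ in range(20): p=d/(1+s["k1"]*(p@p))
    if "mount" in s:
        M=np.array(s["mount"]);o=s["obs"];R=Ro.from_euler("xyz",o["tool_rot"],degrees=True).as_matrix()
        return R@M[:3,3]+o["eef_pos"],R@M[:3,:3]@np.r_[p,1]
    R=np.array(s["R"]);return -R.T@s["t"],R.T@np.r_[p,1]
def hit(s,u,v,z):
    c,d=ray(s,u,v);return (c+d*(z-c[2])/d[2])
def project(s,X):
    f=192/np.tan(np.radians(s["vertical_fov"]/2))
    if "mount" in s:
        M=np.array(s["mount"]);o=s["obs"];R=Ro.from_euler("xyz",o["tool_rot"],degrees=True).as_matrix()
        c=M[:3,:3].T@(R.T@(np.array(X)-o["eef_pos"])-M[:3,3])
    else: c=np.array(s["R"])@X+s["t"]
    p=c[:2]/c[2];p=p*(1+s["k1"]*(p@p));return p*f+[s["cx"],s["cy"]]
def snap(n):
    o=r.get_obs();s=cams.snapshot(n)
    if n=="wrist": s["obs"]=o
    return s
def ori(a,yaw):
    a,y=np.radians([a,yaw]);d=np.array([np.cos(y),np.sin(y),0]);u=np.array([0,0,1.])
    z=d*np.cos(a)-u*np.sin(a);x=d*np.sin(a)+u*np.cos(a)
    return Ro.from_matrix(np.c_[x,np.cross(z,x),z]).as_euler("xyz",degrees=True),z
def tcp(g,a,yaw):      # grasp point -> TCP position, orientation
    e,z=ori(a,yaw);return np.array(g)+19*z,e
E
python3 - <<'E'
from h import *
T=snap("top");S=snap("scene")
H=dict(clay=80,steel=82,amber=120,flat=46,squat=50)
t=dict(clay=(149,327),steel=(237,280),amber=(344,259),flat=(548,295),squat=(622,331))
c=dict(clay=(175,88),steel=(208,155),amber=(215,240),flat=(149,463),squat=(95,538))
for k in H:
    print(k,hit(T,t[k][0]/2.6+100,t[k][1]/2.6+88,H[k])[:2].round(1),hit(S,c[k][0]/2.7+180,c[k][1]/2.7+90,H[k])[:2].round(1))
for k,p in dict(pur1=(418,327),pur2=(249,376),tq=(312,360),tq2=(73,335)).items(): print(k,hit(T,p[0]/2.6+100,p[1]/2.6+88,82)[:2].round(1))
for n,z,L in(("double",337,[(160,122),(380,125),(166,19),(381,23)]),("tall",287,[(401,166),(612,168),(402,41),(611,45)]),("lowlip",253,[(177,158),(375,162)]),("midlip",136,[(191,193),(376,200)])):
    print(n,[hit(T,u/2.6+100,v/2.6+88,z)[:2].round(1).tolist() for u,v in L])
for n,z,L in(("double",337,[(334,205),(348,25)]),("tall",287,[(265,453),(290,240)]),("tallboard",133,[(238,487)])):
    print("sc",n,[hit(S,u/2.7+180,v/2.7+90,z)[:2].round(1).tolist() for u,v in L])
for n,z in(("d",337),):pass
for g in ([600,150,300],[600,-50,200],[450,250,30],[430,-250,30]):
  for y in(0,np.degrees(np.arctan2(g[1],g[0]))):
    p,e=tcp(g,38,y);q=r.ik(p,e);print(g,round(y),None if q is None else np.round(q))
E
```

```text
clay [421.7 343.1] [426.6 334.3]
steel [486.9 219.6] [489.2 221.9]
amber [512.1  66.7] [518.   64.5]
flat [ 463.7 -225.6] [ 468.  -228.8]
squat [ 410.6 -331.1] [ 415.4 -335.7]
pur1 [418.2 -35.7]
pur2 [351.7 202.1]
tq [373.2 113.8]
tq2 [411.4 448.8]
double [[660.5, 277.7], [655.3, 13.2], [787.4, 271.9], [781.3, 11.1]]
tall [[613.6, -12.1], [609.2, -276.1], [773.0, -14.7], [766.5, -279.0]]
lowlip [[631.5, 273.1], [624.7, 20.8]]
midlip [[603.6, 275.9], [592.0, 21.6]]
sc double [[661.9, 5.6], [661.1, 270.6]]
sc tall [[613.4, -282.3], [616.2, -17.9]]
sc tallboard [[586.1, -274.6]]
[600, 150, 300] 0 [ 19. -32. 109. -18.  54. 113.]
[600, 150, 300] 14 [  9. -34. 110.   5.  52.  83.]
[600, -50, 200] 0 [-14. -37. 122.  16.  44.  70.]
[600, -50, 200] -5 [-10. -37. 122.   7.  43.  82.]
[450, 250, 30] 0 None
[450, 250, 30] 29 None
[430, -250, 30] 0 [-62. -36. 140.  54.  60.   6.]
[430, -250, 30] -30 None
```

Run:
```python
from h import *
O=dict(clay=(424,339,50),steel=(488,220,55),amber=(515,66,85),flat=(466,-227,28),squat=(413,-333,30))
for k,g in O.items():
  for a in(30,36,42,48):
    ok=[]
    for y in range(-180,180,10):
      f=[r.ik(*tcp(np.array(g)+[0,0,h],a,y)) is not None for h in(0,110)]
      if all(f): ok.append(y)
    print(k,a,ok)
P=dict(mid=(644,143,185),low=(675,143,277),tall=(627,-147,215))
for k,g in P.items():
  for a in(30,36,42,48):
    print(k,a,[(dx,dy) for dx in(0,-90) for dy in(55,-28) for y in[-1] if r.ik(*tcp(np.array(g)+[dx,dy,0],a,y)) is not None])
```

```text
clay 30 [-180, -170, -160, -150, -140, -130, -120, -110, -100, -90, -80, -70, 70, 80, 90, 100, 110, 120, 130, 140, 150, 160, 170]
clay 36 [-180, -170, -160, -150, -140, -130, -120, -110, -100, -90, -80, -70, 20, 60, 70, 80, 90, 100, 110, 120, 130, 140, 150, 160, 170]
clay 42 [-180, -170, -160, -150, -140, -130, -120, -110, -100, -90, -80, -70, 20, 30, 40, 50, 60, 70, 80, 90, 100, 110, 120, 130, 140, 150, 160, 170]
clay 48 [-180, -170, -160, -150, -140, -130, -120, -110, -100, -90, -80, 10, 20, 30, 40, 50, 60, 70, 80, 90, 100, 110, 120, 130, 140, 150, 160, 170]
steel 30 [-180, -170, -160, -150, -140, -130, -120, -110, -100, -90, 50, 60, 70, 80, 90, 100, 110, 120, 130, 140, 150, 160, 170]
steel 36 [-180, -170, -160, -150, -140, -130, -120, -110, -100, -90, 50, 60, 70, 80, 90, 100, 110, 120, 130, 140, 150, 160, 170]
steel 42 [-180, -170, -160, -150, -140, -130, -120, -110, -100, -90, 0, 10, 20, 30, 40, 50, 60, 70, 80, 90, 100, 110, 120, 130, 140, 150, 160, 170]
steel 48 [-180, -170, -160, -150, -140, -130, -120, -110, -100, -90, 0, 10, 20, 30, 40, 50, 60, 70, 80, 90, 100, 110, 120, 130,
[... 1483 characters left out ...]
150, -70, -60, -50, -40, -30, -20, -10, 0, 10, 20, 30, 40, 50, 60, 70, 80, 90, 100, 110, 120, 130, 140, 150, 160, 170]
mid 30 [(0, 55), (0, -28), (-90, 55), (-90, -28)]
mid 36 [(0, 55), (0, -28), (-90, 55), (-90, -28)]
mid 42 [(0, 55), (0, -28), (-90, 55), (-90, -28)]
mid 48 [(0, 55), (0, -28), (-90, 55), (-90, -28)]
low 30 [(0, 55), (0, -28), (-90, 55), (-90, -28)]
low 36 [(0, 55), (0, -28), (-90, 55), (-90, -28)]
low 42 [(0, 55), (0, -28), (-90, 55), (-90, -28)]
low 48 [(0, 55), (0, -28), (-90, 55), (-90, -28)]
tall 30 [(0, 55), (0, -28), (-90, -28)]
tall 36 [(0, 55), (0, -28), (-90, -28)]
tall 42 [(0, 55), (0, -28), (-90, 55), (-90, -28)]
tall 48 [(0, 55), (0, -28), (-90, 55), (-90, -28)]
```

```bash
cat >> h.py <<'E'
def hover(c,gz,a,yaw,top,name,rad=30,h=110):
    p,e=tcp([c[0],c[1],gz+h],a,yaw);r.move_to(p,e)
    look(c,top,name,rad)
def look(c,top,name,rad):
    s=snap("wrist");im=cv2.resize(s["frame"],None,fx=1.5,fy=1.5)
    for z in(0,top):
        for t in np.linspace(0,2*np.pi,24):
            u=project(s,[c[0]+rad*np.cos(t),c[1]+rad*np.sin(t),z])*1.5;cv2.circle(im,tuple(int(x) for x in u),2,(255,0,255) if z else (0,255,255),-1)
    cv2.imwrite(f"pics/{name}.png",im);np.save(f"pics/{name}.npy",np.r_[s["obs"]["eef_pos"],s["obs"]["tool_rot"]]);print(r.get_obs()["time"],s["obs"]["eef_pos"])
def grab(c,gz,a,yaw,lift=150,force=13):
    move_gripper(1.0,force)
    p,e=tcp([c[0],c[1],gz+110],a,yaw);r.move_linear(p,e)
    p,e=tcp([c[0],c[1],gz],a,yaw)
    print("touch",r.move_linear(p,e,rate=100,force_limit=8))
    move_gripper(0.0,force);o=r.get_obs();print("grip",o["grip_width"]*88,o["finger_force"],o["eef_pos"]-p)
    r.move_linear(p+[0,0,lift],e,rate=120);o=r.get_obs();print("lifted",o["grip_width"]*88,o["finger_force"],o["time"])
def place(pt,floor,dx,dy,ryaw,gz,a,up=12,width=80):
    y=np.radians(ryaw);f=np.array([np.cos(y),np.sin(y)]);l=np.array([-f[1],f[0]])
    xy=np.array(pt)+dx*f+dy*l
    g=lambda b,z:tcp([*(xy-b*f),floor+gz+z],a,ryaw)
    r.move_to(*g(110,up+3))
    r.move_linear(*g(0,up),rate=90,force_limit=8) and print("bumped entering")
    hit=r.move_linear(*g(0,-6),rate=25,force_limit=4);o=r.get_obs();print("down",hit,o["eef_pos"]-g(0,0)[0],o["wrist_force"])
    move_gripper(width/88);r.dwell(.2)
    q=o["eef_pos"]
    r.move_linear(q-np.r_[110*f,0],g(0,0)[1],rate=110)
    print("t",r.get_obs()["time"])
E
python3 - <<'E'
from h import *
p,e=tcp([450,66,260],45,40)
r.move_to(p,e)
hover((515,65.5),68,42,40,120,"amber")
E
```

```text
2.9917 [525.48431132  75.49799051 165.41519377]
```

View pics/amber.png

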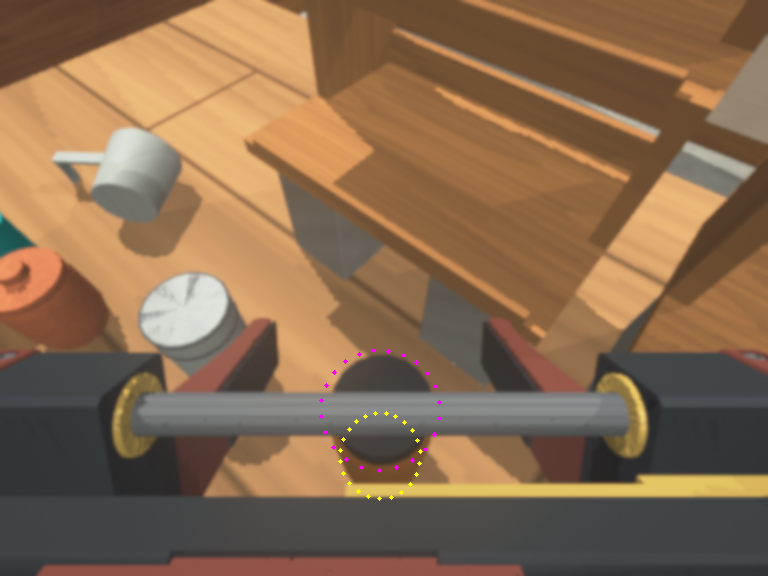

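The magenta prediction at (381,410) lies on the black cap, so the position is good. Now I grasp the amber jar and put it in the tall tier.

Run:
```python
from h import *
grab((515,65.5),68,42,40,lift=150)
place((612.5,-147),130,15,0,-1.2,68,42)
look((612.5+15,-147),250,"amberp",30)
T=snap("top");S=snap("scene")
a=T["frame"][95:225,120:370];b=S["frame"][90:300,180:360]
b=cv2.resize(b,None,fx=2.6,fy=2.6);a=cv2.resize(a,(0,0),fx=2.1,fy=2.1);cv2.imwrite("pics/t1.png",a);cv2.imwrite("pics/s1.png",b)
```

```text
touch False
grip 60.00311210863508 13.000111877918243 [ 0.08705503 -0.03864823  0.21897023]
lifted 59.9603229289359 12.999929934740067 6.6583
down True [ 0.13775091 -0.07914566 -0.10419809] [ 2.63463066 -0.25017846  2.47202765]
t 11.2833
11.3333 [ 531.9789923  -145.39461844  185.24161145]
```

View pics/amberp.png

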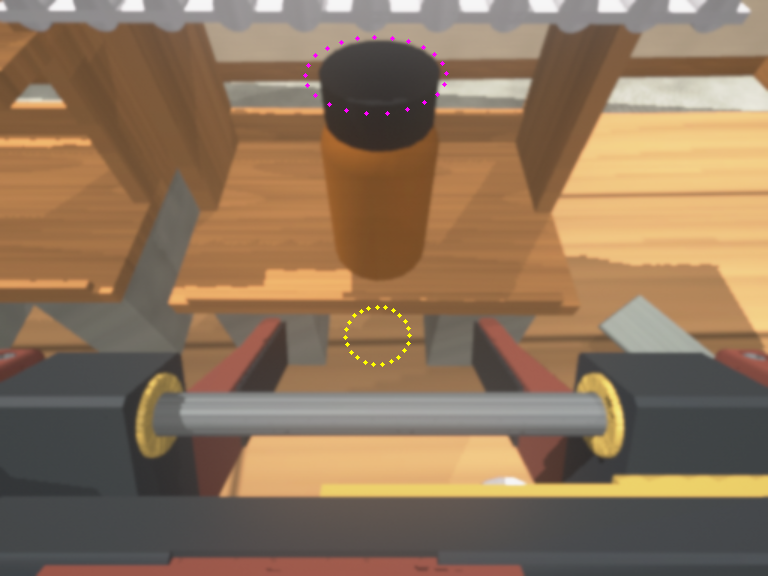

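The amber jar stands upright and centred between the planks. Its front foot at (380,280) is behind the lip at row 300. I'll check the depth numerically and hover over the clay jar.

Run:
```python
from h import *
s=snap("wrist");v=lambda u,w,z:hit(s,u/1.5,w/1.5,z)[:2].round(1)
print("foot",v(380,280,130),"lip top front",v(375,300,136),"rib edge",v(375,27,275),v(375,12,287),"board ends",v(172,303,130),v(578,308,130))
p=r.get_obs();r.move_linear(p["eef_pos"]+[-60,0,70])
r.move_to(*tcp([430,300,230],42,30))
hover((424,339),48,42,30,76,"clay",31)
```

```text
foot [ 601.  -148.1] lip top front [ 582.5 -144.7] rib edge [ 610.1 -146.4] [ 592.5 -146.2] board ends [586.6 -19.7] [ 577.8 -268.4]Traceback (most recent call last):
  File "<stdin>", line 4, in <module>
bench.MotionError: the arm cannot follow that straight line within its joint ranges
```

Run:
```python
from h import *
p=r.get_obs();print(p["eef_pos"])
for d in([-20,0,90],[-10,0,60],[0,0,40]):
    try: r.move_linear(p["eef_pos"]+d);break
    except r.MotionError: print("no",d)
r.move_to(*tcp([430,300,230],42,30))
hover((424,339),48,42,30,76,"clay",31)
```

```text
[ 531.99959068 -145.22080408  184.91710418]Traceback (most recent call last):
  File "<stdin>", line 6, in <module>
bench.MotionError: the arm cannot take that pose within its joint ranges
```

Run:
```python
from h import *
for n,c,gz in(("clay",(424,339),48),("steel",(488,221),55)):
  for y in(10,20,30,40,50,60):
    print(n,y,[h for h in(0,50,80,110,130,150,170) if r.ik(*tcp([*c,gz+h],42,y)) is not None])
hover((424,339),48,42,30,76,"clay",31)
```

```text
clay 10 [50, 80, 110, 130, 150, 170]
clay 20 [0, 50, 80, 110, 130, 150, 170]
clay 30 [0, 50, 80, 110, 130, 150, 170]
clay 40 [0, 50, 80, 110, 130, 150, 170]
clay 50 [0, 50, 80, 110, 130, 150, 170]
clay 60 [0, 50, 80, 110, 130, 150, 170]
steel 10 [0, 50, 80, 110, 130, 150, 170]
steel 20 [0, 50, 80, 110, 130, 150, 170]
steel 30 [0, 50, 80, 110, 130, 150, 170]
steel 40 [0, 50, 80, 110, 130, 150, 170]
steel 50 [0, 50, 80, 110, 130, 150, 170]
steel 60 [0, 50, 80, 110, 130, 150, 170]
14.1417 [436.70198116 345.53318204 145.48609602]
```

View pics/clay.png

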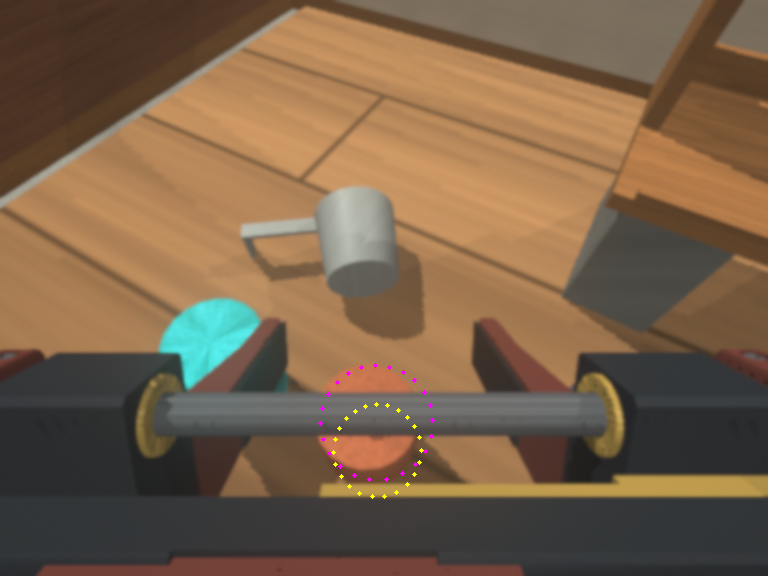

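The clay lid is at about (368,418), about 5 mm left of the prediction at (377,422), so I shift to (422,342). The turquoise tin at (212,345) stays about 10 mm clear of the left finger.

Run:
```python
from h import *
grab((422,342),48,42,30,lift=160)
place((629,144),130,15,57,-1.5,48,42)
p=r.get_obs()["eef_pos"];r.move_linear(p+[0,0,30])
hover((488,221),55,42,20,82,"steel",30)
```

```text
touch False
grip 61.583205590489236 12.999996095895767 [0.09796005 0.30979903 0.53282235]
lifted 61.8066920869827 12.999912053346634 18.025
down True [0.0538308  0.04802183 0.09767206] [1.8465683  0.28154225 2.17985594]
t 22.5167
23.5833 [501.37926704 225.30405748 151.69651424]
```

View pics/steel.png

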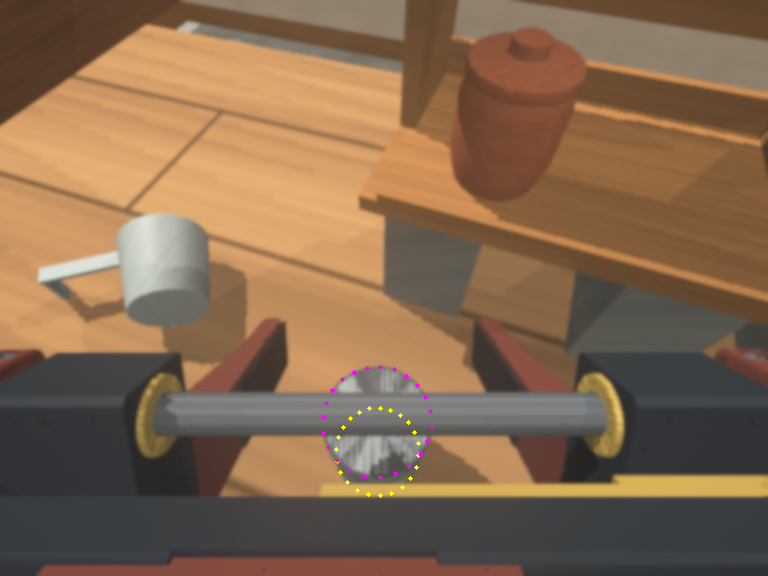

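Steel matches the prediction at (377,422). The clay jar stands upright with its foot at (498,197). I place the steel tin, then look at the middle tier.

Run:
```python
from h import *
grab((488,221),55,42,20,lift=150)
place((629,144),130,15,-28,-1.5,55,42,width=75)
p=r.get_obs()["eef_pos"];look((644,116),212,"mid",30)
r.move_linear(p+[0,0,30])
```

```text
touch False
grip 59.607707477731175 12.999771237373352 [0.11524758 0.148626   0.3647437 ]
lifted 59.79683881913389 12.999868243932724 27.4083
down True [0.06486142 0.06976383 0.04427601] [ 1.98062761 -0.39325511  2.20824133]
t 31.6333
31.6833 [547.69314445 118.16735861 172.392402  ]
```

View pics/mid.png

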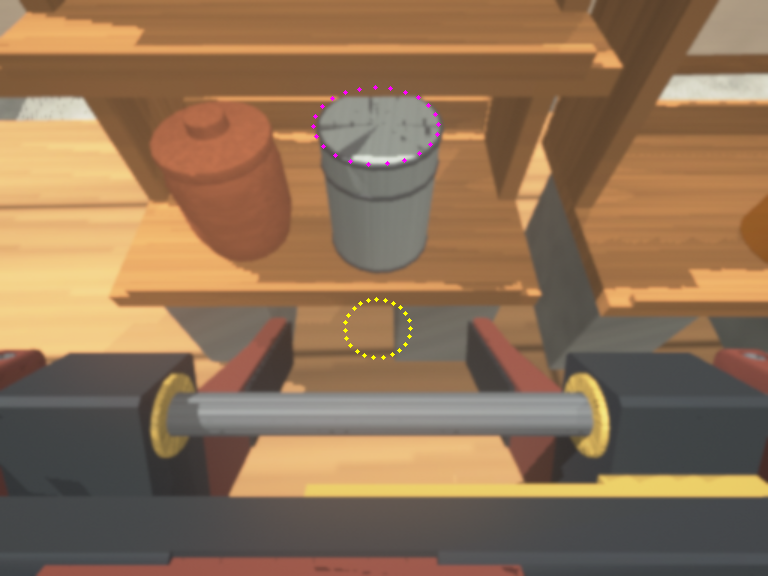

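Both jars are upright. The clay foot (240,258) and the steel foot (380,270) are behind the lip at row 292. I'll check depth, then re-check the low pair from above in case one was knocked.

```bash
cat >> h.py <<'E'
def lids():   # (x,y) of flat and squat from top camera: dark blobs near the right of the bench
    T=snap("top");g=T["frame"].astype(int);out=[]
    sat=g.max(2)-g.min(2);m=((sat<22)).astype(np.uint8)
    m[:150]=0;m[:,:285]=0;m[:,400:]=0;m[250:]=0
    m=cv2.morphologyEx(m,cv2.MORPH_OPEN,np.ones((3,3),np.uint8))
    n,_,st,ce=cv2.connectedComponentsWithStats(m)
    for i in range(1,n):
        if st[i,4]>30: out.append((st[i].tolist(),ce[i].round(1).tolist(),hit(T,*ce[i],48)[:2].round(1).tolist()))
    return T,out
E
python3 - <<'E'
from h import *
s=snap("wrist");q=np.load("pics/mid.npy");s["obs"]=dict(eef_pos=q[:3],tool_rot=q[3:])
v=lambda u,w,z:hit(s,u/1.5,w/1.5,z)[:2].round(1)
print("steel foot",v(380,270,130),"clay foot",v(242,259,130),"lip",v(330,292,136),"overhead low edge",v(330,95,235))
T,o=lids()
for x in o:print(x)
hover((413,-333),30,36,10,50,"squat",30)
E
```

```text
steel foot [615.6 114.9] clay foot [626.4 200.6] lip [596.6 144.1] overhead low edge [629.9 135.4]
([286, 150, 49, 8, 199], [305.8, 151.9], [652.5, -210.3])
([341, 153, 30, 34, 506], [355.6, 169.8], [582.5, -398.4])
([302, 193, 17, 17, 228], [310.1, 201.2], [464.4, -222.9])
([331, 209, 17, 14, 197], [339.0, 215.3], [410.6, -330.5])
33.925 [ 428.44465621 -329.65552113  128.57527773]
```

View pics/squat.png

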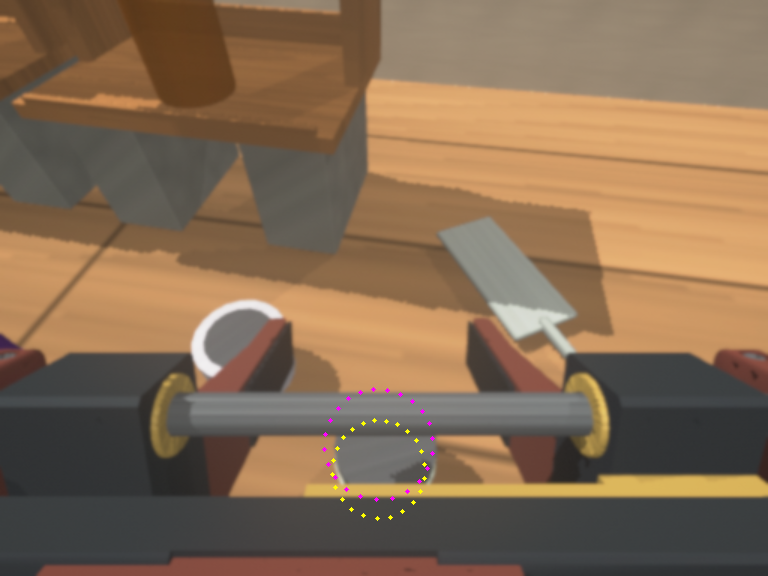

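The squat lid is at about (384,452), near the prediction at (379,444), so I correct to (411,-335). The low jars have not been knocked so far.

Run:
```python
from h import *
grab((411,-335),30,36,10,lift=170)
for w in([480,-60,280],[500,-40,290],[520,0,290]):
    if r.ik(*tcp(w,36,0)) is not None: r.move_to(*tcp(w,36,0));print("via",w);break
place((660,143.5),247,16,57,-1.5,30,36,up=12,width=78)
look((676,200),297,"low1",30)
T,o=lids()
for x in o:print(x)
```

```text
touch False
grip 59.74780592496447 12.999906241893768 [ 0.04450322 -0.14603796  0.22380949]
lifted 59.89595766106812 12.99985483288765 37.9833
down True [-0.03270908  0.10194515 -0.04867864] [0.82802118 0.51173154 1.64643162]
t 43.775
43.825 [583.10449789 202.60754705 265.74826851]
([286, 150, 49, 8, 199], [305.8, 151.9], [652.5, -210.3])
([341, 153, 29, 34, 504], [355.5, 169.7], [583.1, -398.1])
([302, 193, 17, 17, 228], [310.1, 201.3], [464.2, -223.0])
```

View pics/low1.png

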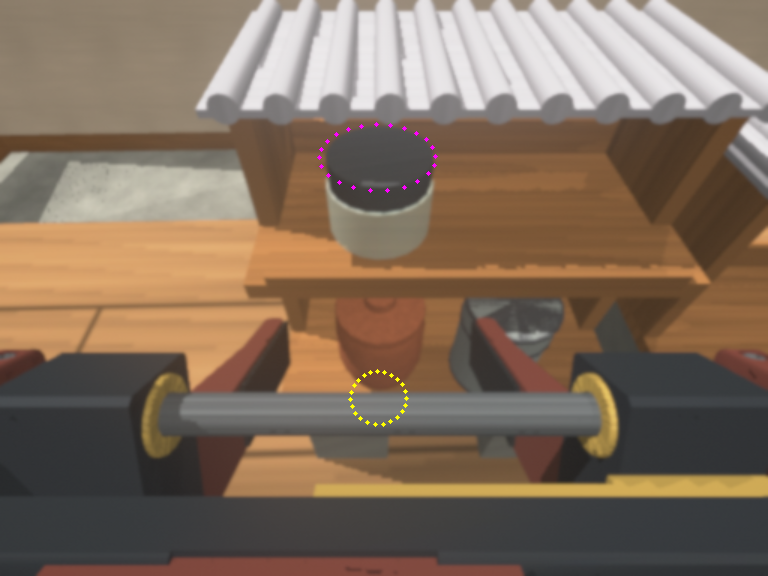

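The squat jar is upright, behind the lip (foot (378,256), lip row 278). The flat tin has not moved. I hover over it.

Run:
```python
from h import *
w=tcp([500,0,290],36,0)
if r.ik(*w) is not None: r.move_to(*w)
hover((466,-226.5),27,36,15,46,"flat",31,h=130)
for x in lids()[1]:print(x)
```

```text
45.775 [ 481.00933137 -222.11935444  145.73829393]
([286, 150, 49, 8, 198], [305.9, 151.9], [652.6, -210.5])
([341, 153, 30, 34, 505], [355.6, 169.7], [582.8, -398.5])
([303, 193, 16, 17, 207], [310.9, 201.0], [465.4, -226.0])
([329, 204, 20, 20, 243], [339.3, 214.1], [415.0, -332.1])
([299, 212, 14, 22, 188], [305.0, 222.8], [383.7, -202.0])
([319, 228, 29, 22, 348], [331.9, 237.4], [328.3, -301.9])
```

View pics/flat.png

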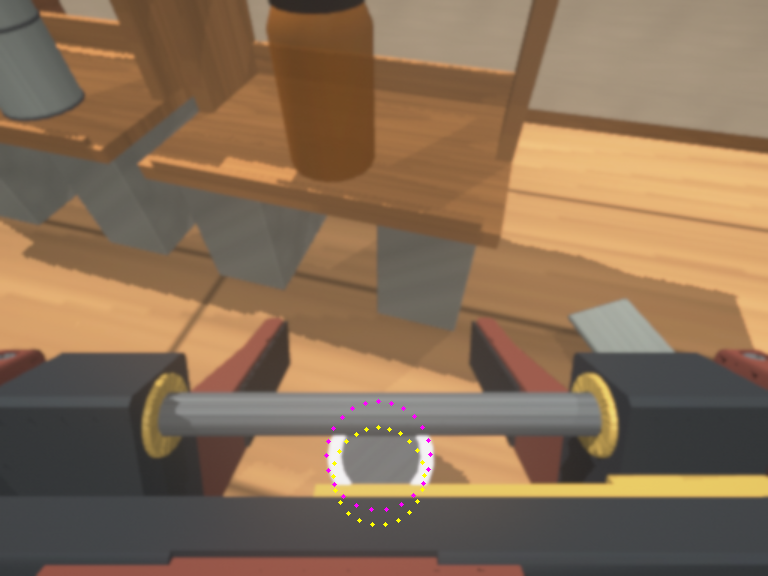

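The flat tin is at (380,456), on the prediction. I pick and place it, then look from above.

Run:
```python
from h import *
grab((466,-226.5),27,36,15,lift=170)
w=tcp([500,-20,290],36,0)
if r.ik(*w) is not None: r.move_to(*w)
place((660,143.5),247,16,-29,-1.5,27,36,up=12,width=76)
look((675,114),293,"low2",31)
p=r.get_obs()["eef_pos"]
for d in([-60,0,60],[-30,0,60],[0,0,60]):
    try: r.move_linear(p+d);break
    except r.MotionError: pass
r.movej([70.262,5.22,70.514,0,104.267,-3.249])
S=snap("scene")["frame"];cv2.imwrite("pics/end.png",cv2.resize(S[80:310,180:370],None,fx=2.6,fy=2.6,interpolation=cv2.INTER_CUBIC))
for x in lids()[1]:print(x)
print(r.get_obs()["time"])
```

```text
touch False
grip 61.76525397085561 12.999836504459381 [ 0.07169451 -0.12221612  0.25519635]
lifted 61.6640046476338 12.999721616506577 49.85
down True [-0.01936975  0.09023439 -0.09742812] [ 2.30383551 -0.4416789   2.78327333]
t 55.1167
55.1667 [580.81429352 116.61883829 262.64741942]
([286, 150, 49, 8, 199], [305.8, 151.9], [652.5, -210.3])
([341, 153, 30, 34, 505], [355.5, 169.6], [583.1, -398.3])
57.9833
```

View pics/low2.png

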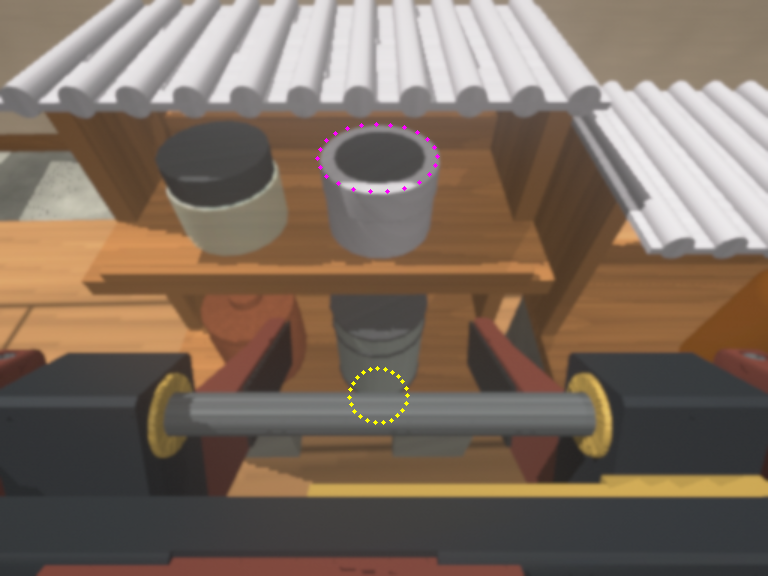

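View pics/end.png

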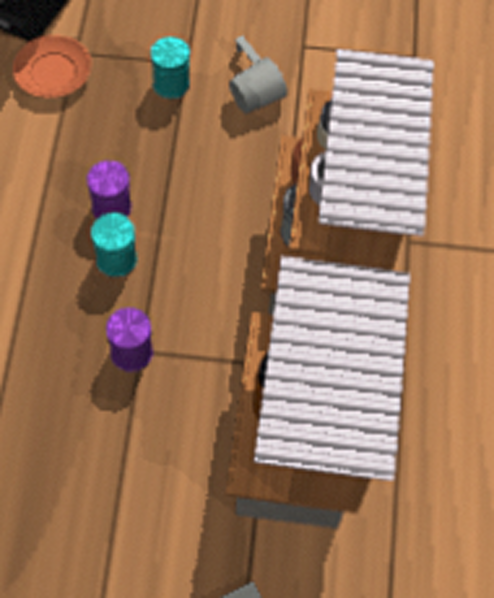

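All five are upright in their tiers, and the look-alikes and bystanders have not moved. One last numeric depth check on the low tier, then I hand in.

Run:
```python
from h import *
s=snap("wrist");q=np.load("pics/low2.npy");s["obs"]=dict(eef_pos=q[:3],tool_rot=q[3:])
v=lambda u,w,z:hit(s,u/1.5,w/1.5,z)[:2].round(1)
f,l,rf,sq=v(380,256,247),v(380,277,253),v(365,112,325),v(238,253,247)
print("flat foot",f,"lip",l,"roof",rf,"squat foot",sq)
if min(f[0],sq[0])+30>max(rf[0],l[0]+31)+3: print(finish_job())
```

```text
flat foot [647.2 115.4] lip [626.4 116. ] roof [659.3 121.7] squat foot [651.7 196.1]
the job is handed in; nothing more can be done
None
```

The job is handed in at about 58 s of robot time: amber jar in the tall tier, clay jar and steel tin in the middle tier, squat jar and flat tin in the low tier, all upright behind the lips with more than half under the overheads; no green jar was on the bench.

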